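Tip the delivered carton flat and push it to the stop rail

ROBOT

A 6-joint arm with a two-finger parallel gripper is mounted at the origin on a cart in front of the work surface, level with it; the furniture and walls round the work are solid. World frame = base frame: x ahead of the robot, y to its left, z up, the work surface at z = 0. Lengths are in m, angles in rad, forces in N, time in s.
With the tool pointing down it reaches from about 0.325 to 0.9 m from the base axis. Payload 6.1 kg.
Tool frame: the origin (TCP) lies on the mounting face of the last link; the fingertips stand robot.tip_extent ahead of it and the grasp point (between the pads) lies 164 mm ahead of it (robot.tip_extent is the distance from the TCP to the fingertips, in m); x points along the fingers, y is the direction in which the jaws open and shut, and the axes are right-handed (so a half turn about x gives the same grasp; the last joint's range is limited). The gripper opens to 87 mm and grips with 3 to 60 N. Pads are 19 mm wide; open, the fingers measure 117 mm over their backs; the gripper's body (75 mm by 190 mm) begins 51 mm behind the grasp point.
Start: joints at [0.988, 0.22, 1.526, -0, 1.395, -0.126], TCP at [0.276, 0.561, 0.405] pointing down, gripper open.
Joint ranges: [-2.98, 2.98], [-0.91, 2.08], [0.09, 2.57], [-1.24, 4.39], [0.2, 2.65], [-2.68, 2.68]. Speed limits (rad/s): [2.57, 2.57, 3.01, 3.14, 3.14, 3.14].

INTERFACE

Orientations are given as [roll, pitch, yaw] about the fixed x, y, z axes, in that order (R = Rz(yaw) Ry(pitch) Rx(roll)).
In Python, from workcell import robot, camera, hand_in gives the robot as it stands.
- The arm moves only by the shell command python3 -m handwheel 'ROWS'. ROWS is JSON, a list of rows, each a list of 5 numbers: the closure, from 0 (fully open) to 1 (shut), then the shift along the world's x, y, z in cm, then the turn about the world's z in degrees. In form: [[gripper, x, y, z, spin], ...]. A call has exactly 10 rows; each row is the pose to reach, as a shift and turn from the pose commanded when the call began; what a row does not reach only later rows make up. A row lasts 1/10 s, in which the tool goes at most 50 mm and 8.59 degrees, less where a joint would pass 70% of its speed; a pose out of reach is approached as far as the arm can. A call with a gripper value outside its range is refused whole. The fingers move at their own pace and stop on an object; the grip force is fixed at half the most. Time passes only in rows, so rows that repeat a pose let the fingers close, or fill a call up. It gives the time, the measured TCP pose, the force and the opening at its end, in the units of the state.
- robot.read_state(): the state, without advancing time (a new reading comes with each control period).
- camera(name): name is "scene" or "top"; returns a dict with "frame" (400x640x3 uint8, blue, green, red), "z_map" (400x640 float32, m along the optical axis (not along the pixel's ray), 0 where there is no reading), "intrinsics" (3x3 intrinsics, pixels), "pose" (4x4, takes a point from camera to world coordinates). Camera axes: x right, y down, z forward; pixel columns grow to the right and rows downward; lengths in m; the calibration is good to about 2 mm. A picture is of the moment at which its call begins.
- hand_in(): hands the job in, once; it reports no verdict.
The state is a dict: "time_s": time; "joint_pos": joint angles; "joint_vel": joint speeds; "joint_efforts": joint torques, N m; "tcp_pos": TCP position; "ee_rot": TCP orientation; "contact_force": force on the tool from outside, world axes, zero at the start; "moment": the same for the moment, N m; "opening": finger opening in m.
Only numpy, scipy, OpenCV 4.12 (cv2) and the standard library are available. Lean on these libraries where they do the work, as an engineer would, in place of code of your own. Each camera call takes 0.05 s, during which the arm holds its last target.

TASK

Book in the delivery: the kraft carton is standing on its long narrow edge with its label side towards you. Push it over so that it lies flat with the label up, then push it along the worktop until its long side sits flush against the low aluminium stop rail, gently and without ramming it in, the whole carton within the rail's length. Only push it, never pick it up off the worktop, and leave the brown bottle, the beaker and the flask where they stand.

Things in the scene. Friction and masses are not known exactly. Their poses are not given: they have to be found in the camera images.
- carton: brown kraft carton, a closed block 118 (own x) x 157 (own y) x 53 mm (own z), 0.14 to 0.28 kg. Origin: centre of the 118 x 157 underside; own z points out through the opposite face, which bears the label. It starts standing on its 157 x 53 edge, 118 mm tall: own x up, own z level, roughly towards the robot. Pushed level near the top it tips without sliding; past some 25 degrees it falls by itself.
- carton_mid (a point): centre of the carton block, 26.5 mm from the underside along own z; same axes as the carton
- stop_rail: straight aluminium rail screwed to the worktop beyond the carton: a fence 280 mm long (own y), 10 mm thick, 26 mm high, with a 5 mm high screw flange reaching to 39 mm behind its front face. Origin: middle of the front face, at worktop height. Own x is level, square to the front face, pointing away from the carton; own z is up. Its face is smooth and slippery (friction about 0.2).
- amber_bottle: brown bottle with a black cap, 58 mm across, 126 mm tall, to the left of the work; origin at the centre of its underside. Leave it alone.
- beaker: small clear beaker, 59 mm across, 71 mm tall, to the right of the work; origin at the centre of its underside. Leave it alone.
- flask: clear conical flask, 95 mm across, 113 mm tall, behind the stop rail; origin at the centre of its underside. Leave it alone.

How it is judged:
By the outcome, as a careful person would: the job done as asked, in the order asked, and still so for the second after the job is handed in, with the robot touching nothing.
It also fails if it takes over 45 s, if anything falls off the work surface, if the arm or the gripper's body presses on something with over 40 N, if the wrist force passes 120 N, or if a joint passes its speed limit or range.

## Working session

There is one attempt and no reset: what is moved stays moved. The work goes in short steps, Python scripts to look and compute and a shell command to move; the robot and the scene stay as the last step left them, time stands still between calls to the robot, and variables do not carry over. Pictures are saved under pics/ and viewed, and the job is handed in when it is done.

```bash
ls; mkdir -p pics; python3 - <<'E'
from workcell import robot,camera
import cv2,numpy as np
s=robot.read_state(); print(s, robot.tip_extent)
for n in("scene","top"):
    c=camera(n); cv2.imwrite(f"pics/{n}0.png",c["frame"]); print(n,c["intrinsics"].tolist(),np.round(c["pose"],4).tolist())
    np.savez(f"{n}0.npz",**c)
E
```

```text
pics
{'time_s': 0.0, 'joint_pos': array([ 9.87910441e-01,  2.21248280e-01,  1.52763114e+00,  7.04318406e-06,
        1.39468423e+00, -1.26081854e-01]), 'joint_vel': array([ 0.00092181,  0.00124263, -0.00093977, -0.00081385, -0.00015778,
       -0.00141349]), 'joint_efforts': array([ 2.17361980e-03, -4.94612396e+01, -3.87381005e+01,  7.00858701e-02,
        5.73715463e-02, -1.64950602e-04]), 'tcp_pos': array([0.27551798, 0.56069215, 0.40361257]), 'ee_rot': array([-1.70039506,  1.56882531, -2.15720033]), 'contact_force': array([ 0.6369169 , -0.03251085,  0.39920595]), 'moment': array([ 0.03503753, -0.02384829,  0.00768763]), 'opening': 0.08730307874456138} 0.1822
scene [[456.804526077921, 0.0, 314.9643787079256], [0.0, 456.804526077921, 205.648505436712], [0.0, 0.0, 1.0]] [[0.8126, -0.2239, 0.5381, -0.0012], [-0.5829, -0.3125, 0.7501, -0.7756], [0.0002, -0.9232, -0.3844, 0.5144], [0.0, 0.0, 0.0, 1.0]]
top [[362.75779404086944, 0.0, 322.2067525973018], [0.0, 362.75779404086944, 196.4401934409443], [0.0, 0.0, 1.0]] [[0.017, -0.9961, 0.0864, 0.5366], [-0.9998, -0.0165, 0.0059, 0.1008], [-0.0044, -0.0865, -0.9962, 1.0947], [0.0, 0.0, 0.0, 1.0]]
```

View pics/scene0.png

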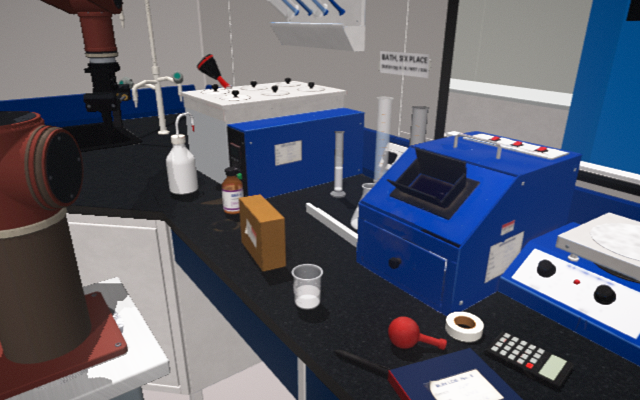

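View pics/top0.png

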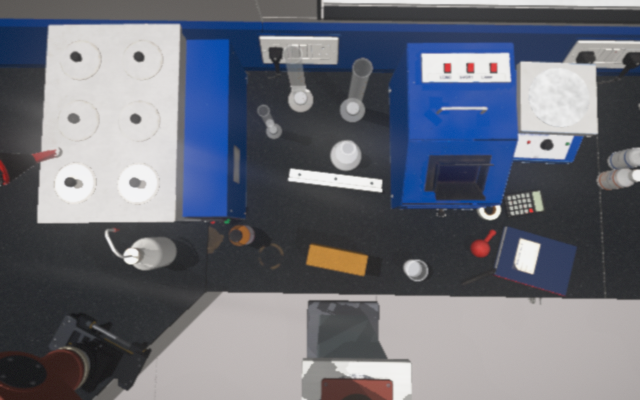

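The top view shows the carton's top edge at about (337,260), the rail running from (289,175) to (382,185), the bottle at (241,235), the beaker at (415,270) and the flask at (346,155). The scene view shows the carton standing at about (263,233). Next I'll measure them.

```bash
cat > h.py <<'E'
import numpy as np,cv2
def cloud(c):
    z=c["z_map"];K=c["intrinsics"];v,u=np.mgrid[:400,:640]
    P=np.stack([(u-K[0,2])/K[0,0]*z,(v-K[1,2])/K[1,1]*z,z],-1)
    return P@c["pose"][:3,:3].T+c["pose"][:3,3]
def ray(c,uv,h):
    K=c["intrinsics"];uv=np.atleast_2d(uv).astype(float)
    d=np.c_[(uv[:,0]-K[0,2])/K[0,0],(uv[:,1]-K[1,2])/K[1,1],np.ones(len(uv))]@c["pose"][:3,:3].T
    o=c["pose"][:3,3]; return o+d*((h-o[2])/d[:,2])[:,None]
def brown(f):
    g=cv2.cvtColor(f,cv2.COLOR_BGR2HSV); return cv2.inRange(g,(8,110,60),(22,255,255))
def big(m):
    n,l,s,_=cv2.connectedComponentsWithStats(m); return (l==1+np.argmax(s[1:,4])).astype(np.uint8)
def rect(P):
    (c,(w,h),a)=cv2.minAreaRect((P[:,:2]*1000).astype(np.float32))
    b=cv2.boxPoints((c,(w,h),a)); return np.round(c,1),round(w,1),round(h,1),round(a,2),b.round(0).tolist()
E
python3 - <<'E'
from h import *
c=dict(np.load("top0.npz")); W=cloud(c); f=c["frame"]
m=np.zeros((400,640),np.uint8); m[230:290,290:385]=brown(f)[230:290,290:385]; m=big(m)
ys,xs=np.nonzero(m); print("carton mask",xs.min(),xs.max(),ys.min(),ys.max())
z=W[...,2][m>0]; print("z",np.percentile(z,[2,20,50,80,98]).round(4))
cnt=max(cv2.findContours(m,cv2.RETR_EXTERNAL,cv2.CHAIN_APPROX_NONE)[0],key=len)[:,0]
print("rayrect@118",rect(ray(c,cnt,0.118)))
t=(m>0)&(abs(W[...,2]-np.median(z))<.006); print("depthrect",rect(W[t]))
# rail
g=np.zeros_like(m); g[165:195,285:388]=(f[165:195,285:388].min(-1)>90)*255; g=big(g)
p=W[g>0]; print("rail z",np.percentile(p[:,2],[5,25,50,75,95]).round(4))
cnt=max(cv2.findContours(g,cv2.RETR_EXTERNAL,cv2.CHAIN_APPROX_NONE)[0],key=len)[:,0]
print("rail rect@.026",rect(ray(c,cnt,.026)))
hi=(g>0)&(W[...,2]>.018); print("rail hi",hi.sum(),rect(W[hi]))
# front edge: lowest row per column
e=np.array([[x,np.nonzero(g[:,x])[0].max()+.5] for x in range(293,380)])
Q=ray(c,e,.026); 
l=cv2.fitLine((Q[:,:2]*1000).astype(np.float32),cv2.DIST_HUBER,0,.01,.01).ravel(); print("front edge",l, "yaw normal",np.degrees(np.arctan2(l[1],l[0])))
for n,(u0,u1,v0,v1) in dict(bottle=(225,257,222,250),beaker=(400,432,255,285),flask=(328,364,138,172),squeeze=(122,178,235,270)).items():
    q=W[v0:v1,u0:u1].reshape(-1,3); q=q[q[:,2]>.015]; print(n,len(q),q.min(0).round(3),q.max(0).round(3),np.median(q,0).round(3))
E
python3 - <<'E'
import cv2
f=cv2.imread("pics/top0.png")[120:300,200:440]; cv2.imwrite("pics/top0z.png",cv2.resize(f,(720,540),interpolation=cv2.INTER_CUBIC))
E
```

```text
carton mask 306 367 243 275
z [-0.0012  0.1148  0.1166  0.1182  0.1209]
rayrect@118 (array([454.3,  65. ]), 160.7, 59.5, 79.83, [[411.0, -9.0], [469.0, -19.0], [498.0, 139.0], [439.0, 149.0]])
depthrect (array([452.4,  64.2]), 157.0, 55.2, 79.89, [[411.0, -8.0], [466.0, -18.0], [493.0, 137.0], [439.0, 146.0]])
rail z [-0.0013  0.0027  0.005   0.0176  0.0265]
rail rect@.026 (array([679.3,  70.1]), 284.2, 42.0, 83.95, [[643.0, -69.0], [685.0, -73.0], [715.0, 209.0], [673.0, 214.0]])
rail hi 331 (array([603.3,  76.7]), 275.7, 137.6, 84.04, [[521.0, -53.0], [657.0, -68.0], [686.0, 207.0], [549.0, 221.0]])
front edge [1.0496280e-01 9.9447614e-01 6.5788739e+02 6.7091721e+01] yaw normal 83.974976
bottle 441 [0.485 0.101 0.015] [0.549 0.383 1.095] [0.514 0.326 0.09 ]
beaker 401 [ 0.397 -0.189  0.016] [0.537 0.101 1.095] [ 0.422 -0.167  0.034]
flask 705 [ 0.537 -0.008  0.015] [0.802 0.101 1.095] [0.747 0.04  0.046]
squeeze 1286 [0.417 0.101 0.015] [0.537 0.619 1.095] [0.462 0.564 0.116]
```

View pics/top0z.png

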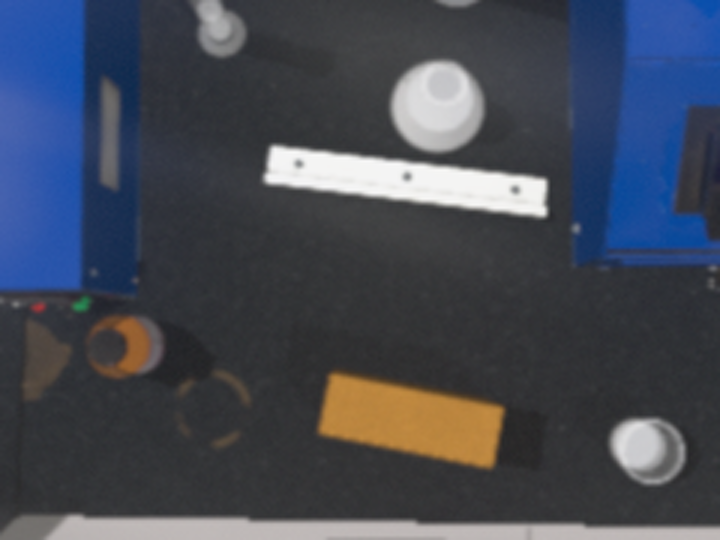

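Measured, in mm:

| Item | Measurement |
|---|---|
| Carton | centre (453, 64.5), normal at −10.1° |
| Rail | front face midpoint about (658, 71), normal at −6.0° |
| Gap after tipping | about 59 |

Next I'll work out the tool heading and where the approach should start.

```bash
python3 - <<'E'
from workcell import robot
import numpy as np
from scipy.spatial.transform import Rotation as R
s=robot.read_state(); M=R.from_euler("xyz",s["ee_rot"]).as_matrix(); print(M.round(4)); 
jaw=np.degrees(np.arctan2(M[1,1],M[0,1])); print("jaw dir deg",jaw, "tcp",s["tcp_pos"])
for off in(.06,.05):
    n=np.array([np.cos(np.radians(-10.15)),np.sin(np.radians(-10.15))]); print(off,np.array([.4530,.0645])-(.0265+off)*n)
E
```

```text
[[-9.000e-04  4.411e-01  8.975e-01]
 [-1.500e-03  8.975e-01 -4.411e-01]
 [-1.000e+00 -1.700e-03 -2.000e-04]]
jaw dir deg 63.826482523063916 tcp [0.27554492 0.56071443 0.40375485]
0.06 [0.36785375 0.07974353]
0.05 [0.37769724 0.07798127]
```

```bash
python3 -m handwheel '[[0,0.9,-4.8,0,1.6],[0,1.8,-9.6,0,3.2],[0,2.8,-14.4,0,4.8],[0,3.7,-19.2,0,6.4],[0,4.6,-24,0,8],[0,5.5,-28.8,0,9.6],[0,6.5,-33.6,0,11.2],[0,7.4,-38.4,0,12.8],[0,8.3,-43.2,0,14.4],[0,9.2,-48.1,0,16]]'
```

```text
time_s: 1.1
tcp_pos: [0.3673, 0.0782, 0.4046]
ee_rot: [0.265, 1.57, 0.09]
contact_force: [1.0, 0.5, 1.2]
opening: 0.0868
```

```bash
python3 -m handwheel '[[0,0,0,-2,0],[0,0,0,-4,0],[0,0,0,-6,0],[0,0,0,-8,0],[0,0,0,-10,0],[0,0,0,-11.5,0],[0,0,0,-12.8,0],[0,0,0,-13.5,0],[0,0,0,-13.5,0],[0,0,0,-13.5,0]]'; python3 - <<'E'
from workcell import robot,camera
import cv2,numpy as np
from scipy.spatial.transform import Rotation as R
for n in("scene","top"):
    c=camera(n); f=c["frame"]; 
    f=f[130:330,150:400] if n=="scene" else f[120:320,200:450]
    cv2.imwrite(f"pics/{n}1.png",cv2.resize(f,(750,600),interpolation=cv2.INTER_CUBIC))
s=robot.read_state(); M=R.from_euler("xyz",s["ee_rot"]).as_matrix(); print(np.degrees(np.arctan2(M[1,1],M[0,1])),s["tcp_pos"])
E
```

```text
time_s: 2.1
tcp_pos: [0.3678, 0.0799, 0.2701]
ee_rot: [0.19, 1.571, 0.013]
contact_force: [0.0, 0.7, 0.2]
opening: 0.0869
79.832966591794 [0.36805977 0.07994705 0.27051126]
```

View pics/scene1.png

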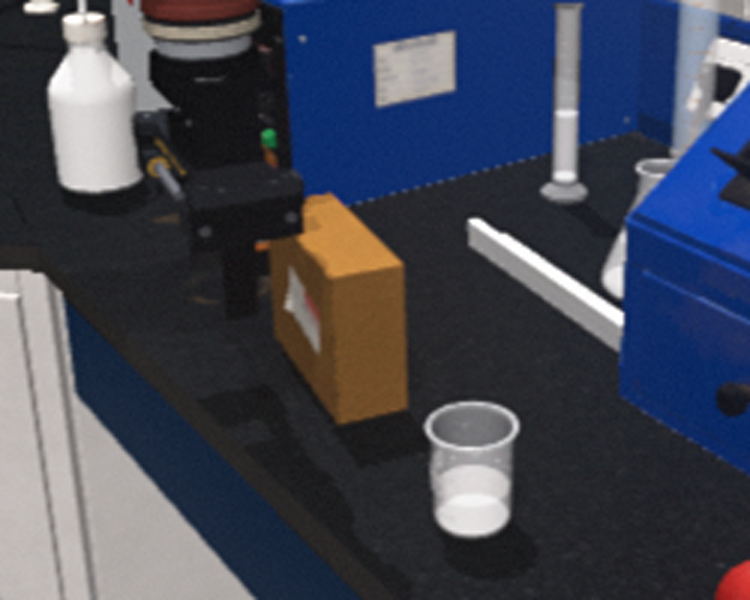

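View pics/top1.png

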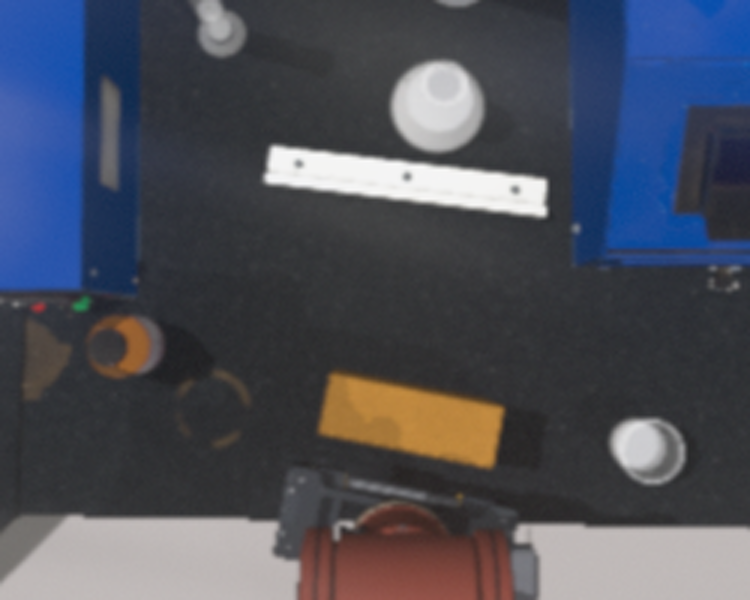

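The tool faces the carton squarely at top-view crop pixel (400,495), level with the carton's top. Next I'll approach and then push slowly along the carton's normal.

```bash
python3 -m handwheel '[[0,0.98,-0.18,0,0],[0,1.97,-0.35,0,0],[0,2.95,-0.53,0,0],[0,3.54,-0.63,0,0],[0,3.94,-0.7,0,0],[0,4.33,-0.77,0,0],[0,4.72,-0.84,0,0],[0,5.12,-0.91,0,0],[0,5.51,-0.98,0,0],[0,5.9,-1.05,0,0]]'
```

```text
time_s: 3.2
tcp_pos: [0.4269, 0.0694, 0.2698]
ee_rot: [3.034, 1.571, 2.857]
contact_force: [-0.7, -0.0, 1.6]
opening: 0.0871
```

```bash
python3 - <<'E'
from workcell import robot,camera
import cv2,numpy as np
c=camera("scene"); f=c["frame"][130:330,150:400]
cv2.imwrite(f"pics/scene2.png",cv2.resize(f,(750,600),interpolation=cv2.INTER_CUBIC))
E
```

```text
(no output)
```

View pics/scene2.png

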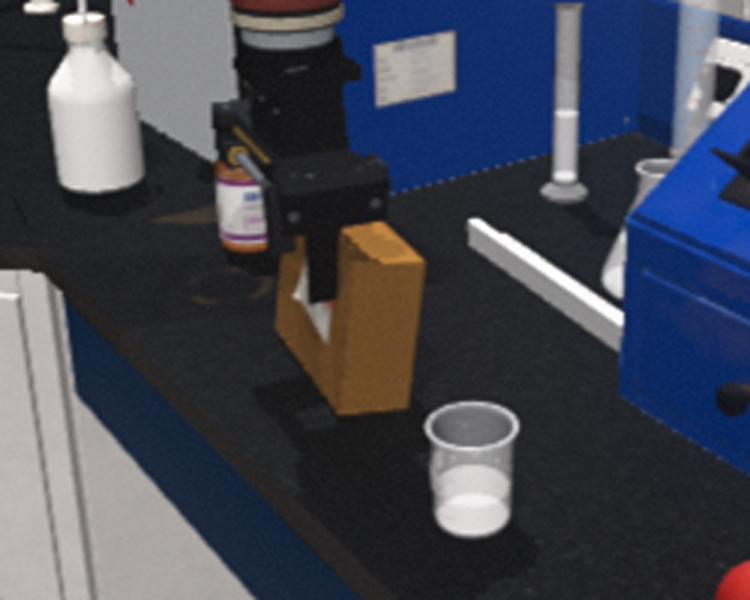

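The carton has begun to tip: its top edge has shifted right, to crop pixel (425,262), and it hasn't slid. I'll keep going slowly.

```bash
python3 -m handwheel '[[0,0.39,-0.07,0,0],[0,0.79,-0.14,0,0],[0,1.18,-0.21,0,0],[0,1.57,-0.28,0,0],[0,1.97,-0.35,0,0],[0,2.26,-0.4,0,0],[0,2.56,-0.46,0,0],[0,2.85,-0.51,0,0],[0,3.05,-0.54,0,0],[0,3.05,-0.54,0,0]]'
```

```text
time_s: 4.25
tcp_pos: [0.4574, 0.064, 0.2697]
ee_rot: [0.104, 1.571, -0.074]
contact_force: [0.4, -1.0, 0.1]
opening: 0.087
```

```bash
python3 - <<'E'
from workcell import robot,camera
import cv2,numpy as np
c=camera("scene"); f=c["frame"][130:330,150:400]
cv2.imwrite(f"pics/scene3.png",cv2.resize(f,(750,600),interpolation=cv2.INTER_CUBIC))
E
```

```text
(no output)
```

View pics/scene3.png

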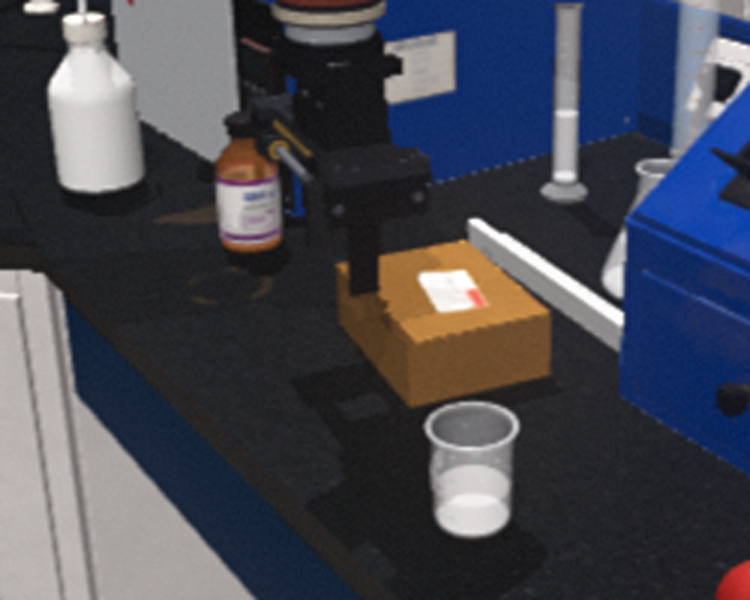

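The carton lies flat with its label up at crop pixel (455,290), and it stands clear of the rail. I'll back off, lower, turn to the rail's heading and measure.

```bash
python3 -m handwheel '[[0,-1.5,0.2,0,0],[0,-3.5,0.4,0,0],[0,-5.5,0.6,0,1],[0,-6.5,0.7,-1,2],[0,-6.5,0.7,-2.5,3],[0,-6.5,0.7,-4,4.1],[0,-6.5,0.7,-5.5,4.1],[0,-6.5,0.7,-6.5,4.1],[0,-6.5,0.7,-6.7,4.1],[0,-6.5,0.7,-6.7,4.1]]'
```

```text
time_s: 5.3
tcp_pos: [0.3921, 0.071, 0.2024]
ee_rot: [-3.067, 1.57, 3.11]
contact_force: [-0.5, 0.1, -0.2]
opening: 0.0869
```

```bash
cat > m.py <<'E'
from workcell import robot,camera
from h import *
import sys
from scipy.spatial.transform import Rotation as R
tag=sys.argv[1]
s=robot.read_state(); M=R.from_euler("xyz",s["ee_rot"]).as_matrix(); print("t",s["time_s"],"jaw",np.degrees(np.arctan2(M[1,1],M[0,1])).round(2),s["tcp_pos"].round(4),s["contact_force"].round(1))
nr=np.array([np.cos(np.radians(-6.03)),np.sin(np.radians(-6.03))]);tr=np.array([-nr[1],nr[0]]);r0=np.array([.658,.071])
c=camera("top"); f=c["frame"]; W=cloud(c)
m=np.zeros((400,640),np.uint8); m[180:275,285:400]=brown(f)[180:275,285:400]; m=cv2.morphologyEx(m,cv2.MORPH_CLOSE,np.ones((9,9))); m=big(m)
t=(m>0)&(abs(W[...,2]-.053)<.008); print("carton top z",np.median(W[t][:,2]).round(4),"depthrect",rect(W[t]))
cnt=max(cv2.findContours(m,cv2.RETR_EXTERNAL,cv2.CHAIN_APPROX_NONE)[0],key=len)[:,0]
print("ray@.053",rect(ray(c,cnt,.053)))
cols=np.nonzero(m.any(0))[0]; e=np.array([[x,np.nonzero(m[:,x])[0].min()-.5] for x in cols[8:-8]])
Q=ray(c,e,.053)[:,:2]; l=cv2.fitLine((Q*1000).astype(np.float32),cv2.DIST_HUBER,0,.01,.01).ravel()
print("far edge dir",np.degrees(np.arctan2(l[1],l[0])).round(2)); d=np.median((Q-r0)@nr); print("far edge gap to rail mm",-d*1000, "ends:",-((Q[:8]-r0)@nr).mean()*1000,-((Q[-8:]-r0)@nr).mean()*1000)
A=ray(c,cnt,.053)[:,:2]; print("lateral range",((A-r0)@tr*1000).min().round(1),((A-r0)@tr*1000).max().round(1))
z=f[130:310,230:440]; cv2.imwrite(f"pics/top_{tag}.png",cv2.resize(z,(700,600),interpolation=cv2.INTER_CUBIC))
c=camera("scene"); cv2.imwrite(f"pics/scene_{tag}.png",cv2.resize(c["frame"][130:330,150:400],(750,600),interpolation=cv2.INTER_CUBIC))
np.savez(f"scene_{tag}.npz",**c)
E
python3 m.py a
```

```text
t 5.3 jaw 83.93 [0.3921 0.071  0.2024] [-0.5  0.1 -0.2]
carton top z 0.0539 depthrect (array([538.4,  49.5]), 156.5, 118.1, 79.83, [[466.0, -17.0], [583.0, -38.0], [610.0, 116.0], [494.0, 137.0]])
ray@.053 (array([537.8,  49.7]), 160.7, 120.9, 79.74, [[464.0, -19.0], [583.0, -40.0], [612.0, 118.0], [493.0, 140.0]])
far edge dir 80.02
far edge gap to rail mm 55.80652425355197 ends: 52.62967703944233 60.07045281824722
lateral range -116.7 49.3
```

View pics/top_a.png

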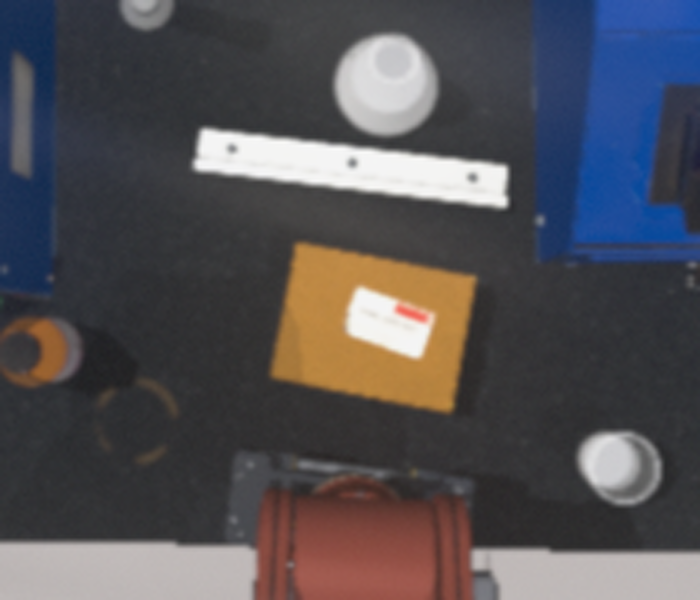

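View pics/scene_a.png

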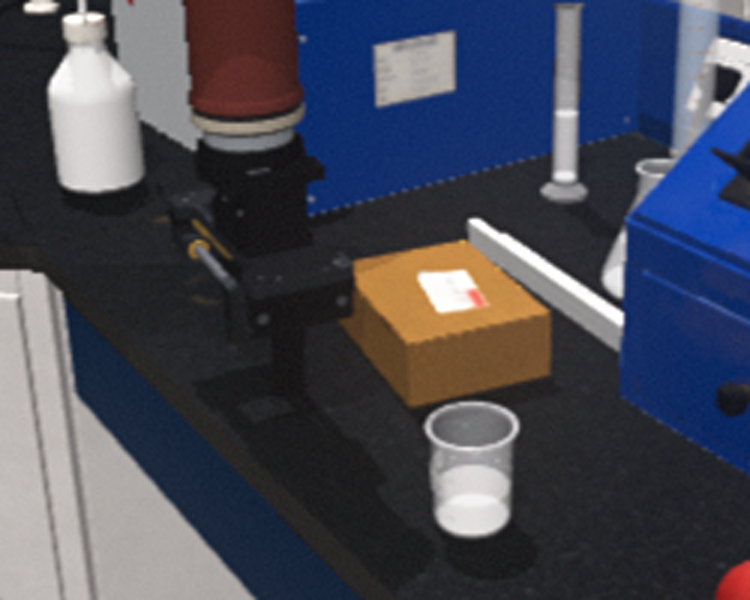

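The carton is flat at (538, 49.5) with yaw −10.1°, about 53 mm from the rail at its right end and 60 mm at its left. Laterally it spans −113 to +45 mm of the rail's ±140 mm. I'll push along the rail normal with both fingers square to the rail, quickly up to contact and slowly after that.

```bash
python3 -m handwheel '[[0,1.2,-0.3,0,0],[0,2.7,-0.6,0,0],[0,4.2,-0.9,0,0],[0,5.4,-1.15,0,0],[0,5.9,-1.23,0,0],[0,6.4,-1.28,0,0],[0,6.9,-1.34,0,0],[0,7.4,-1.39,0,0],[0,7.9,-1.44,0,0],[0,8.3,-1.48,0,0]]'
```

```text
time_s: 6.4
tcp_pos: [0.4753, 0.0562, 0.2026]
ee_rot: [-2.991, 1.57, -3.097]
contact_force: [-1.2, -0.9, -0.4]
opening: 0.087
```

```bash
python3 -m handwheel '[[0,0.3,-0.03,0,0],[0,0.6,-0.06,0,0],[0,0.9,-0.09,0,0],[0,1.2,-0.13,0,0],[0,1.5,-0.16,0,0],[0,1.8,-0.19,0,0],[0,2.1,-0.22,0,0],[0,2.4,-0.25,0,0],[0,2.7,-0.28,0,0],[0,2.9,-0.31,0,0]]'; python3 m.py b
```

```text
time_s: 7.4
tcp_pos: [0.5045, 0.0531, 0.2028]
ee_rot: [0.158, 1.571, 0.052]
contact_force: [-2.0, 0.2, 0.2]
opening: 0.0869
t 7.4 jaw 83.92 [0.5045 0.0531 0.2028] [-2.   0.2  0.2]
carton top z 0.0539 depthrect (array([588.1,  48.2]), 157.0, 93.3, 84.45, [[534.0, -25.0], [627.0, -34.0], [642.0, 122.0], [549.0, 131.0]])
ray@.053 (array([587.2,  48.8]), 160.2, 96.4, 85.01, [[532.0, -27.0], [628.0, -35.0], [642.0, 124.0], [546.0, 133.0]])
far edge dir 84.82
far edge gap to rail mm 19.992693500380145 ends: 20.720392913817726 19.238011628781095
lateral range -110.1 50.4
```

View pics/top_b.png

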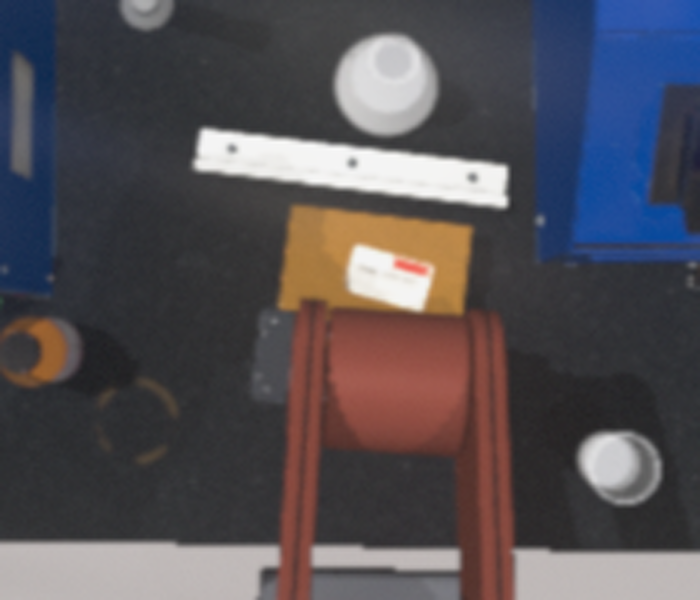

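The carton has turned square to the rail, its edge at 84.8° against the rail's 84.0°, and the gap is about 20 mm. I'll close it more slowly.

```bash
python3 -m handwheel '[[0,0.2,-0.02,0,0],[0,0.4,-0.04,0,0],[0,0.6,-0.06,0,0],[0,0.8,-0.08,0,0],[0,1.0,-0.1,0,0],[0,1.15,-0.12,0,0],[0,1.3,-0.14,0,0],[0,1.4,-0.15,0,0],[0,1.5,-0.16,0,0],[0,1.6,-0.17,0,0]]'; python3 m.py c
```

```text
time_s: 8.5
tcp_pos: [0.5202, 0.0514, 0.2027]
ee_rot: [-3.087, 1.571, 3.09]
contact_force: [-3.5, 0.0, 4.0]
opening: 0.0868
t 8.5 jaw 83.92 [0.5202 0.0514 0.2027] [-3.5  0.   4. ]
carton top z 0.054 depthrect (array([604.4,  46.3]), 157.1, 92.1, 84.06, [[550.0, -27.0], [642.0, -37.0], [658.0, 120.0], [567.0, 129.0]])
ray@.053 (array([604.4,  46.7]), 160.4, 92.1, 84.32, [[551.0, -29.0], [642.0, -38.0], [658.0, 122.0], [566.0, 131.0]])
far edge dir 84.4
far edge gap to rail mm 4.6951200955814025 ends: 4.870527794681416 4.497151519005834
lateral range -110.1 50.4
```

View pics/top_c.png

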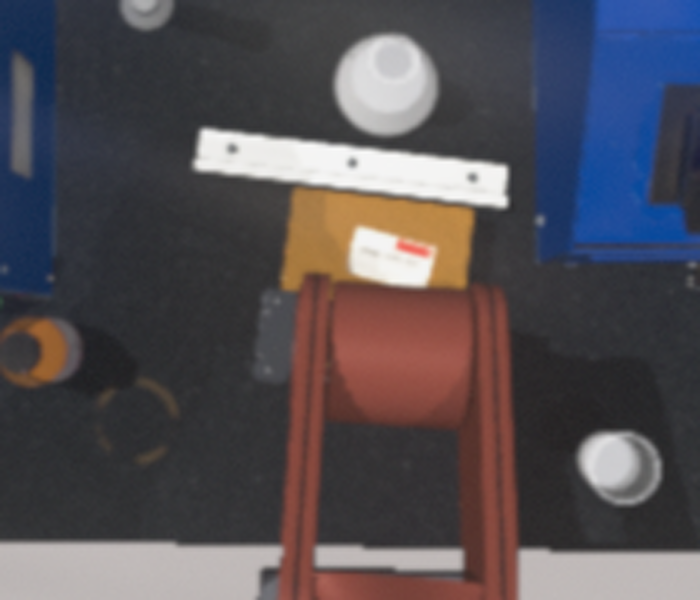

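View pics/scene_c.png

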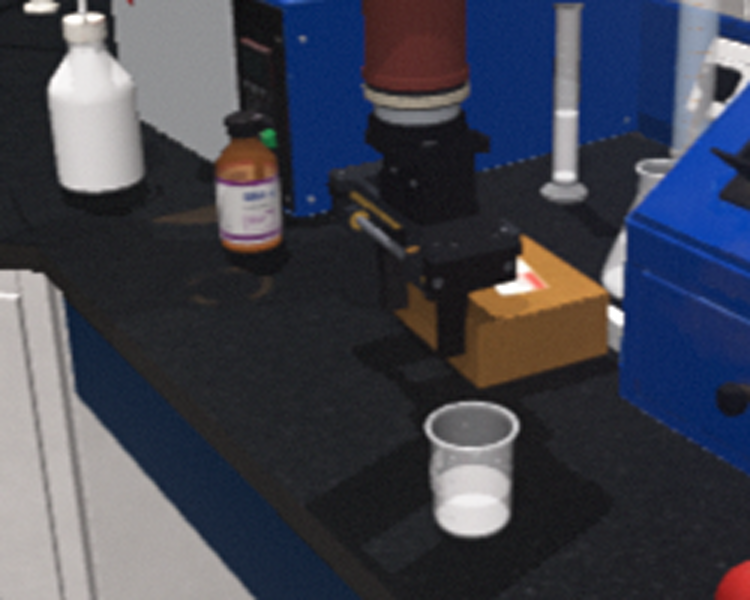

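The carton is about 4 to 7 mm from the rail and parallel to it, with the push at 3.5 N. Next I'll creep in while watching the force.

```bash
python3 -m handwheel '[[0,0.03,0,0,0],[0,0.06,-0.01,0,0],[0,0.09,-0.01,0,0],[0,0.12,-0.01,0,0],[0,0.15,-0.02,0,0],[0,0.18,-0.02,0,0],[0,0.21,-0.02,0,0],[0,0.24,-0.03,0,0],[0,0.27,-0.03,0,0],[0,0.3,-0.03,0,0]]'
```

```text
time_s: 9.6
tcp_pos: [0.5232, 0.0511, 0.2027]
ee_rot: [-0.653, 1.571, -0.759]
contact_force: [-2.5, 0.8, 0.9]
opening: 0.0872
```

```bash
python3 -m handwheel '[[0,0.02,0,0,0],[0,0.04,0,0,0],[0,0.06,-0.01,0,0],[0,0.08,-0.01,0,0],[0,0.1,-0.01,0,0],[0,0.12,-0.01,0,0],[0,0.14,-0.01,0,0],[0,0.16,-0.02,0,0],[0,0.18,-0.02,0,0],[0,0.2,-0.02,0,0]]'; python3 m.py d
```

```text
time_s: 10.6
tcp_pos: [0.5252, 0.0509, 0.2027]
ee_rot: [-2.53, 1.571, -2.635]
contact_force: [-2.8, 0.1, 0.8]
opening: 0.0868
t 10.6 jaw 83.93 [0.5252 0.0509 0.2027] [-2.8  0.1  0.8]
carton top z 0.0537 depthrect (array([610.1,  45.9]), 157.2, 86.7, 84.38, [[559.0, -28.0], [646.0, -37.0], [661.0, 120.0], [575.0, 128.0]])
ray@.053 (array([609.8,  46.2]), 160.2, 87.0, 83.99, [[558.0, -29.0], [645.0, -38.0], [661.0, 121.0], [575.0, 130.0]])
far edge dir 84.1
far edge gap to rail mm 1.794389149077736 ends: 1.633401854056961 1.6148492793639102
lateral range -109.8 50.4
```

```bash
python3 -m handwheel '[[0,0.02,0,0,0],[0,0.04,0,0,0],[0,0.06,-0.01,0,0],[0,0.08,-0.01,0,0],[0,0.1,-0.01,0,0],[0,0.11,-0.01,0,0],[0,0.12,-0.01,0,0],[0,0.13,-0.01,0,0],[0,0.14,-0.01,0,0],[0,0.15,-0.02,0,0]]'
```

```text
time_s: 11.7
tcp_pos: [0.5267, 0.0507, 0.2027]
ee_rot: [1.16, 1.571, 1.055]
contact_force: [-1.7, 0.9, 0.4]
opening: 0.087
```

```bash
python3 -m handwheel '[[0,0.01,0,0,0],[0,0.02,0,0,0],[0,0.03,0,0,0],[0,0.04,0,0,0],[0,0.05,-0.01,0,0],[0,0.06,-0.01,0,0],[0,0.07,-0.01,0,0],[0,0.08,-0.01,0,0],[0,0.09,-0.01,0,0],[0,0.1,-0.01,0,0]]'
```

```text
time_s: 12.7
tcp_pos: [0.5277, 0.0506, 0.2027]
ee_rot: [-0.758, 1.571, -0.864]
contact_force: [-2.1, 1.3, -0.2]
opening: 0.087
```

```bash
python3 -m handwheel '[[0,0.01,0,0,0],[0,0.02,0,0,0],[0,0.03,0,0,0],[0,0.04,0,0,0],[0,0.05,-0.01,0,0],[0,0.06,-0.01,0,0],[0,0.07,-0.01,0,0],[0,0.08,-0.01,0,0],[0,0.09,-0.01,0,0],[0,0.1,-0.01,0,0]]'; python3 m.py e
```

```text
time_s: 13.7
tcp_pos: [0.5285, 0.0505, 0.2027]
ee_rot: [-2.986, 1.57, -3.092]
contact_force: [-3.9, -0.5, 1.8]
opening: 0.0869
t 13.7 jaw 83.93 [0.5285 0.0505 0.2027] [-3.9 -0.5  1.8]
carton top z 0.0538 depthrect (array([614.6,  45.8]), 157.2, 84.3, 85.08, [[566.0, -29.0], [650.0, -36.0], [663.0, 121.0], [579.0, 128.0]])
ray@.053 (array([612.9,  45.9]), 160.3, 86.1, 84.19, [[562.0, -30.0], [648.0, -38.0], [664.0, 121.0], [578.0, 130.0]])
far edge dir 84.22
far edge gap to rail mm -0.9567621555898148 ends: -0.8933522490447623 -1.2688341603040945
lateral range -109.8 50.4
```

View pics/top_e.png

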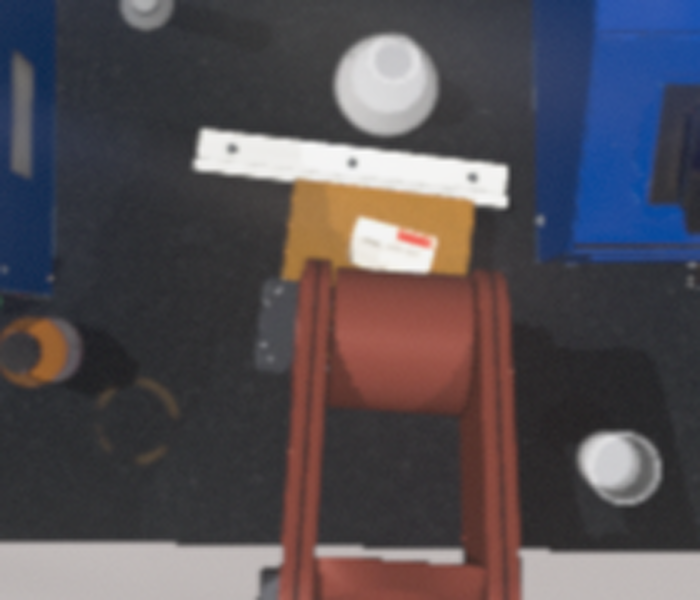

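View pics/scene_e.png

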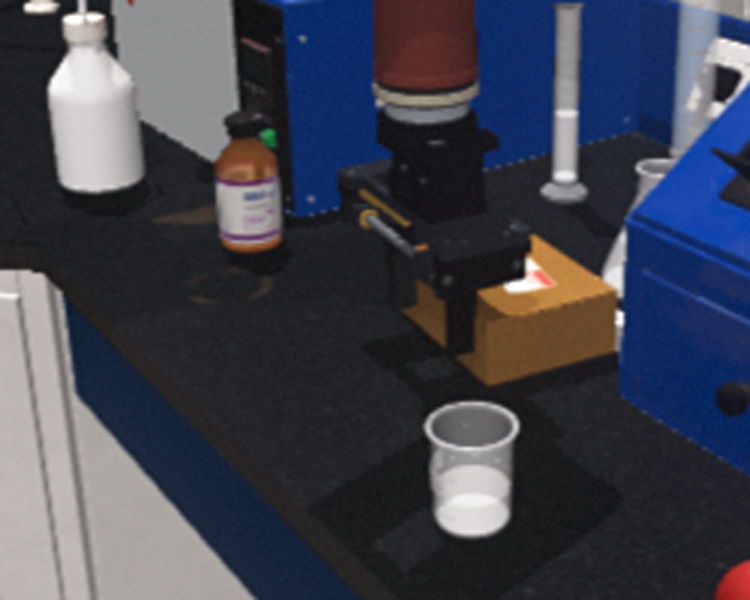

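The carton's edge is now at the rail, with the seam along top-crop pixels (295,180) to (472,203). The TCP also moved slightly less than commanded. I'll keep creeping until the force clearly rises.

```bash
python3 -m handwheel '[[0,0.01,0,0,0],[0,0.02,0,0,0],[0,0.03,0,0,0],[0,0.04,0,0,0],[0,0.05,-0.01,0,0],[0,0.06,-0.01,0,0],[0,0.07,-0.01,0,0],[0,0.08,-0.01,0,0],[0,0.09,-0.01,0,0],[0,0.1,-0.01,0,0]]'
```

```text
time_s: 14.8
tcp_pos: [0.5289, 0.0505, 0.2027]
ee_rot: [-3.054, 1.568, 3.123]
contact_force: [-9.0, -0.4, 7.5]
opening: 0.0869
```

Force is up to 9 N with the TCP blocked, so the carton is touching the rail. I'll press in slightly more to seat both corners, then ease off and back away.

```bash
python3 -m handwheel '[[0,0.01,0,0,0],[0,0.02,0,0,0],[0,0.03,0,0,0],[0,0.04,0,0,0],[0,0.05,0,0,0],[0,0.06,-0.01,0,0],[0,0.06,-0.01,0,0],[0,0.06,-0.01,0,0],[0,0.06,-0.01,0,0],[0,0.06,-0.01,0,0]]'; python3 m.py f
```

```text
time_s: 15.8
tcp_pos: [0.5292, 0.0505, 0.2027]
ee_rot: [-3.094, 1.567, 3.083]
contact_force: [-11.0, 1.0, 9.4]
opening: 0.0871
t 15.8 jaw 83.93 [0.5292 0.0505 0.2027] [-11.    1.    9.4]
carton top z 0.054 depthrect (array([614.7,  45.5]), 157.9, 84.3, 85.16, [[566.0, -30.0], [650.0, -37.0], [663.0, 121.0], [579.0, 128.0]])
ray@.053 (array([613. ,  45.9]), 160.2, 86.3, 84.05, [[562.0, -29.0], [648.0, -38.0], [664.0, 121.0], [578.0, 130.0]])
far edge dir 84.3
far edge gap to rail mm -1.038200046092454 ends: -0.8933522490447623 -1.2688341603040945
lateral range -109.8 50.4
```

```bash
python3 -m handwheel '[[0,-0.05,0.01,0,0],[0,-0.1,0.01,0,0],[0,-0.2,0.02,0,0],[0,-0.35,0.04,0,0],[0,-0.6,0.06,0,0],[0,-1.2,0.13,0,0],[0,-2.5,0.26,0,0],[0,-4.5,0.47,0,0],[0,-7,0.74,0,0],[0,-10,1.05,0,0]]'; python3 -m handwheel '[[0,-2,0,1,0],[0,-4,0,3,0],[0,-5,0,6,0],[0,-6,0,9,0],[0,-7,0,12,0],[0,-8,0,15,0],[0,-8,0,17,0],[0,-8,0,18,0],[0,-8,0,18,0],[0,-8,0,18,0]]'; python3 m.py g
```

```text
time_s: 16.9
tcp_pos: [0.4297, 0.0608, 0.203]
ee_rot: [0.071, 1.569, -0.035]
contact_force: [-0.8, 0.6, 0.8]
opening: 0.0868
time_s: 17.9
tcp_pos: [0.3501, 0.0608, 0.3817]
ee_rot: [-3.086, 1.57, 3.091]
contact_force: [0.6, -0.3, -0.7]
opening: 0.0871
t 17.9 jaw 83.93 [0.3501 0.0608 0.3817] [ 0.6 -0.3 -0.7]
carton top z 0.0539 depthrect (array([598.4,  46.9]), 157.1, 115.3, 83.99, [[533.0, -25.0], [648.0, -37.0], [664.0, 119.0], [549.0, 131.0]])
ray@.053 (array([597.4,  47.6]), 160.8, 117.5, 84.11, [[531.0, -26.0], [648.0, -38.0], [664.0, 122.0], [547.0, 134.0]])
far edge dir 84.2
far edge gap to rail mm -0.9567621555898148 ends: -0.9137108120476215 -1.2688341603040945
lateral range -110.1 50.7
```

View pics/top_g.png

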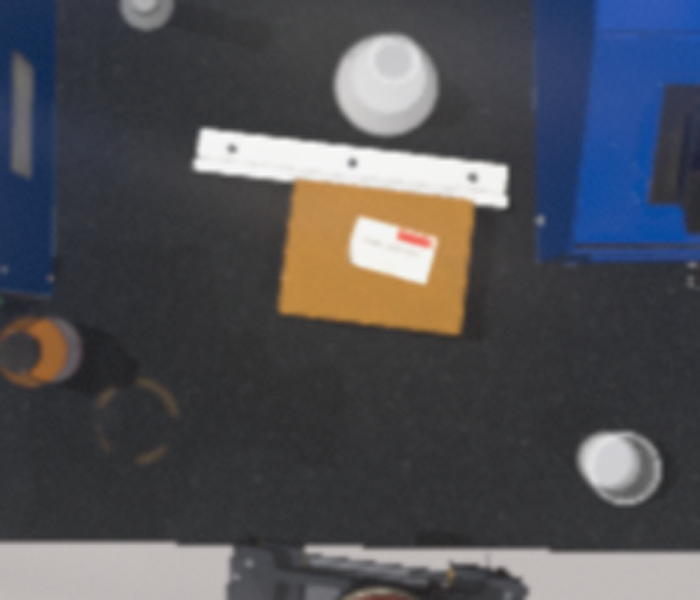

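View pics/scene_g.png

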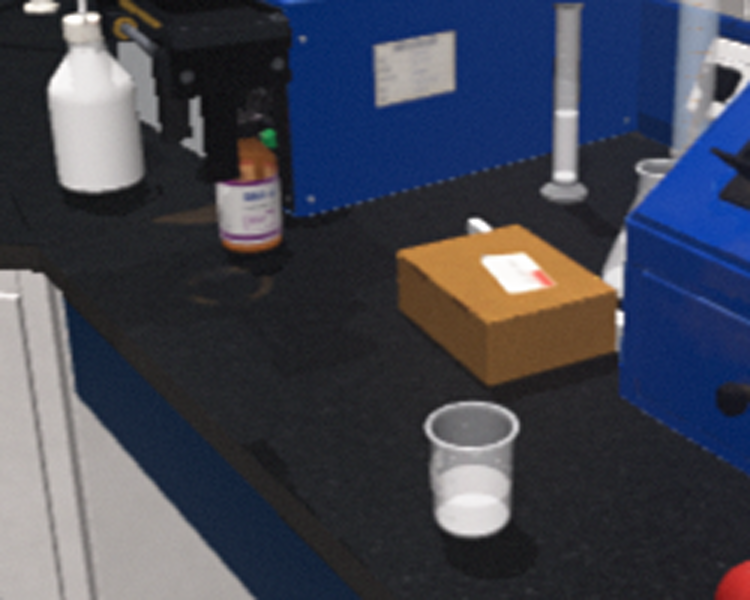

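After I backed off, the carton's long edge still lies along the rail seam from (295,180) to (472,203). Its edge reads 84.1° against the rail's 84.0°, it spans −110 to +51 mm of the rail's ±140 mm, and the label is up. The bottle, beaker and flask appear at the same pixels as before.

```bash
python3 -c "
from workcell import hand_in
print(hand_in())"
```

```text
the job is handed in; nothing more can be done
None
```

I pushed the carton over so it lies flat with its label up, then pushed it up to the stop rail and handed the job in. `hand_in()` gives no verdict, so the result below rests on my own last checks.

- **Pushing:** I used the open fingers to tip the carton and then to push it square to the rail. The last few millimetres went at 1–3 mm/s until the force rose to about 11 N. It was never gripped or lifted, and I backed off clear of everything at about 18 s.
- **Flush to the rail:** the carton's long side reads 84.1° (84.0–84.2° by method) against 84.0° for the rail. The top camera put the gap at −1 mm, which is within its 2 mm calibration error. The stalled tool and rising force agree that it touches. The carton's edge did not move when I backed off.
- **Within the rail's length:** the carton spans about −110 to +51 mm of the rail's ±140 mm.
- **Other items:** the bottle, beaker and flask look unmoved in the before and after pictures, which I judged by eye and did not remeasure.
- **Disagreement:** while the arm hid part of the carton near the end, the depth measurement gave 85.1°. With a clear view it gave 84.0°, in line with the rail.

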